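Clamp a manifold block in the cam-lever vise

TASK

Take the longer of the two aluminium manifold blocks out of its fitted tray and set it in the small bench vise for its fittings to be screwed in: ports up, resting on the vise's bed, its long sides square to the jaws and both ends standing out about equally. Then swing the cam lever round until the jaw grips the block firmly, and let go. Leave the shorter block in the tray and do not knock the little beaker and the screw-cap bottle standing behind.

Things in the scene. Friction and masses are not known exactly. Their poses are not given: they have to be found in the camera images.
- manifold_center (a point): Centre of the longer block: loose aluminium bar 28 x 28 x 60 mm, 0.13 kg, three round ports in its top. y: along its length, z: up through the ported face. It starts flat in either place of the tray, ends in 10 mm deep pockets with 2 mm play, top 4 mm above the rim: there only the middle of its long sides can be gripped, in the vise only its ends; lay it on the bench to change grip.
- spare_center (a point): Centre of the shorter block: same 28 x 28 mm section, 50 mm long, two ports. It lies in the tray's other place and stays there. Axes as for the longer block.
- tray: Fixed grey plastic tray, 126 (x) x 100 (y) x 30 mm high, origin under its centre. Two places, at x = -37 and +37 mm; blocks lie along y on a floor 6 mm above the bench. A finger channel 39 mm wide (y = -19.5 to +19.5 mm), floor at 6 mm, runs right across the middle along x, open at both sides. Four brass hex plugs, 7 mm high, are fixed on the end walls. The bench between tray and vise is clear.
- vise_bed (a point): Centre of the open slot of the fixed steel vise, on its flat bed, 26 mm above the bench. x: closing direction, towards the fixed jaw; y: along the slot; z: up. Jaws are 36 mm wide along y and 34 mm high above the bed, 6 mm higher than a block lying on it, so 12 mm of a 60 mm block stands out at each side. Beyond y = +-20 mm there is only a mounting plate, 8 mm high, to y = +-39 mm.
- jaw: The vise's moving jaw, origin at the centre of the vise's underside when open; axes as for vise_bed. With the lever at 0 the jaw faces stand 35 mm apart, at x = -17.5 mm (moving) and +17.5 mm (fixed) from vise_bed. The moving jaw, then the end block with the lever, lie on the -x side as far as x = -104 mm; the fixed jaw reaches x = +48 mm, the mounting plate +68 mm.
- lever (a joint): Angle of the cam lever, rad: 0 open, 1.6 end of travel; starts at 0 to 0.2. It grows anticlockwise seen from above and pushes the moving jaw 6.25 mm per rad towards the fixed jaw. It turns stiffly (1 to 4 N at the knob), meets a 28 mm block at 1.12 and then comes up firm: press on a little there, 8 N at the knob, and it stays where it is left and keeps the jaw tight.
- lever_knob (a point): Middle of the upright round black handle at the lever's end, 13 mm thick at the foot, 17 mm at the top, from 56 to 94 mm above the bench; this point is at 78 mm. It moves on a level circle of radius 75 mm about lever_pivot. The lever arm below it is 9 mm thick, its top 61 mm above the bench.
- lever_pivot (a point): Point on the lever's upright axis at the height of lever_knob, fixed to the vise, 66 mm from the slot's centre on the -x side. Axes as for vise_bed. With the lever at 0 the knob lies in the direction (-0.70, +0.72) from here in the vise's x and y.
- beaker_mid (a point): Middle of a small empty glass beaker, 52 mm wide, 68 mm high, standing loose behind the work. Not to be disturbed.
- bottle_mid (a point): Middle of a small plastic bottle with a screw cap, 57 mm wide, 76 mm high, standing loose behind the work. Not to be disturbed.
Mind the look-alikes: they are no part of the job. Leave any blue look-alike of the part that bears vise_bed alone.

How it is judged (in metres and radians):
On the way:
1. the longer block rests on the vise's bed between the jaws, ports up (z of manifold_center in the frame of vise_bed between 0.01 and 0.018 m and x of manifold_center in the frame of vise_bed between -0.012 and 0.012 m and y of manifold_center in the frame of vise_bed between -0.015 and 0.015 m and angle between manifold_center's own z axis and vertical below 0.15 rad), for 0.2 s.
At the end, for the whole second after the job is handed in: The longer block lies on the vise's bed (within 3 mm), ports up (within 4.5 degrees), its length along the slot within 3.5 degrees and centred within 8 mm, against the fixed jaw, at rest, with the lever at 1.0 to 1.4 rad and the moving jaw pressing on it with more than 2 N (z of manifold_center in the frame of vise_bed between 0.011 and 0.017 m and y of manifold_center in the frame of vise_bed between -0.008 and 0.008 m and x of manifold_center in the frame of vise_bed between 0.001 and 0.006 m and angle between the y axis of manifold_center and the y axis of vise_bed, either way round below 0.06 rad and angle between manifold_center's own z axis and vertical below 0.08 rad and value of joint lever between 1 and 1.4 rad and contact force between jaw and manifold above 2 N and linear speed of manifold below 0.02 m/s); the robot touches nothing.
It fails at once if the shorter block is moved more than 20 mm (distance of spare_center from where it was at the start of the episode above 0.02 m).
It fails at once if the beaker or the bottle is moved more than 30 mm (distance of any of beaker_mid, bottle_mid from where it was at the start of the episode above 0.03 m).
It also fails if it takes over 72 s, if anything falls off the work surface, if the arm or the gripper's body presses on something with over 40 N, if the wrist force passes 120 N, or if a joint passes its speed limit or range.

ROBOT

A 7-joint arm with a two-finger parallel gripper is mounted at the origin on a cart in front of the work surface, level with it; the furniture and walls round the work are solid. World frame = base frame: x ahead of the robot, y to its left, z up, the work surface at z = 0. Lengths are in m, angles in degrees, forces in N, time in s.
With the tool pointing down it reaches from about 0.4 to 0.9 m from the base axis. Payload 5.5 kg.
Tool frame: the origin (TCP) lies midway between the tips of the shut fingers; the grasp point (between the pads) lies 19 mm behind it; z points along the fingers, y is the line along which they close (so a half turn about z gives the same grasp; the last joint's range is limited). The gripper opens to 85 mm and grips with 20 to 120 N. Pads are 22 mm wide; open, the fingers measure 114 mm over their backs; the gripper's body (76 mm by 85 mm) begins 54 mm behind the grasp point. The pads swing forward as they close: fully open they stand 13 mm farther back than shut.
Start: joints at [91.971, 28.699, -24.465, 88.831, 12.651, 65.22, -12.049], TCP at [0.147, -0.633, 0.231] pointing down, gripper open.
Joint ranges: [-164.97, 164.97], [-17.58, 116.51], [-87.97, 89.64], [11.32, 138.91], [-80.73, 260.73], [10.89, 115.49], [-147.41, 147.41]. Speed limits (degrees/s): [147.25, 147.25, 180, 180, 180, 180, 180].

INTERFACE

Orientations are given as a 3x3 rotation matrix whose columns are the frame's x, y, z axes.
In Python, from plant import readout, vision, workorder gives the robot as it stands. The module is installed in compiled form; this text tells all that it offers.
- The arm moves only by the shell command python3 -m creep 'ROWS' [FORCE]. ROWS is JSON, a list of rows, each an object with "angular": the turn, a rotation vector about the tool's x, y, z in rad, a list of three; "offset": the shift along the tool's x, y, z in cm, a list of three; "jaw": the gripper's target within -1 to 1 (fully open at 1, half-way at 0, shut at -1). A call has 1 to 8 rows; each row shifts and turns the commanded pose from where the row before left it, along the tool's axes as they then stand; what a row does not reach is not made up. A row lasts 1/10 s, in which the tool goes at most 50 mm and 8.59 degrees, less where a joint would pass 70% of its speed; a pose out of reach is approached as far as the arm can. A call is refused whole if a number of a shift passes 5 or a number of a turn 0.15, either way. A call with a gripper value outside its range is refused whole. The fingers move at their own pace and stop on an object; FORCE is the grip in N (left out, the last holds). Time passes only in rows, so rows that do not move let the fingers close. It gives the time, the measured TCP pose, the force, the opening and the grip force at its end, in the units of the state.
- readout.sense(): the state, without advancing time (a new reading comes with each control period).
- vision.snapshot(name): name is "scene" or "side" or "wrist"; returns a dict with "color" (480x640x3 uint8, blue, green, red), "range_z" (480x640 float32, m along the optical axis (not along the pixel's ray), 0 where there is no reading), "mtx" (3x3 intrinsics, pixels), "position" and "attitude" of the camera in the world. Camera axes: x right, y down, z forward; pixel columns grow to the right and rows downward; lengths in m; the calibration is good to about 2 mm. A picture is of the moment at which its call begins.
- workorder.hand_in(): hands the job in; it is judged then, once.
The state is a dict: "time": time; "joint_pos": joint angles; "qvel": joint speeds; "tau": joint torques, N m; "tcp_pos": TCP position; "ee_rot": TCP orientation; "ft_force": force on the tool from outside, world axes, zero at the start; "wrist_torque": the same for the moment, N m; "gripper_width": opening from 0.0 (shut) to 1.0 (fully open); "grip_force": force on a finger pad.
Only numpy, scipy, OpenCV 4.12 (cv2) and the standard library are available. Lean on these libraries where they do the work, as an engineer would, in place of code of your own. Each camera call takes 0.05 s, during which the arm holds its last target. There are 200 camera calls.

## Working session

There is one attempt and no reset: what is moved stays moved. The work goes in short steps, Python scripts to look and compute and a shell command to move; the robot and the scene stay as the last step left them, time stands still between calls to the robot, and variables do not carry over. Pictures are saved under pics/ and viewed, at most 10 in all, crops included, and the job is handed in when it is done.

```bash
mkdir -p pics; cat > h.py <<'E'
import numpy as np,cv2
from plant import readout,vision,workorder
def snap(n,save=None):
    s=vision.snapshot(n)
    if save: cv2.imwrite('pics/'+save,s['color'])
    np.savez('/tmp/'+n+'.npz',**{k:np.array(v) for k,v in s.items()})
    return s
def cloud(s):
    K=np.array(s['mtx']);z=s['range_z'];v,u=np.mgrid[:480,:640]
    P=np.stack([(u-K[0,2])/K[0,0]*z,(v-K[1,2])/K[1,1]*z,z],-1)
    W=P@np.array(s['attitude']).T+np.array(s['position']); W[z==0]=np.nan
    return W
E
python3 - <<'E'
from h import *
np.set_printoptions(precision=4,suppress=True)
s=readout.sense();print(s['time'],s['tcp_pos'],s['ee_rot'],s['gripper_width'])
for n in('scene','side'):
    a=snap(n,n+'1.png');print(n,a['position'],np.array(a['attitude']).tolist(),a['mtx'][0])
E
```

```text
0.0 [ 0.1472 -0.6324  0.2303] [[ 0.9739  0.2268 -0.0003]
 [ 0.2268 -0.9739  0.0019]
 [ 0.0001 -0.0019 -1.    ]] 0.9980891873255026
scene [0.1565 0.4863 0.676 ] [[-0.7559604926268809, -0.45256441308953144, 0.47297905407348795], [-0.654615925527509, 0.5211771403678291, -0.5475877814595346], [0.0013128720753316642, -0.7235743502660527, -0.6902451999137507]] [438.3537   0.     324.6508]
side [ 0.2831 -0.9028  0.5642] [[0.9613115275686577, -0.12167200039364011, 0.24713573453433246], [-0.2753694016173807, -0.4479151737214369, 0.8506137136226882], [0.007199973367985042, -0.8857583877504662, -0.46409076581332154]] [513.7572   0.     324.1138]
```

View pics/scene1.png

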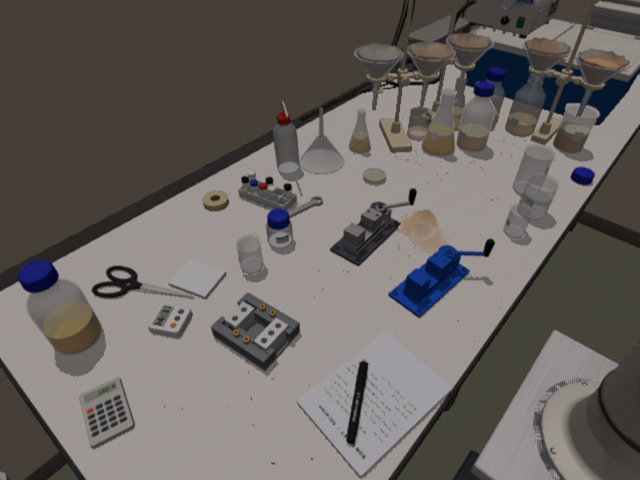

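View pics/side1.png

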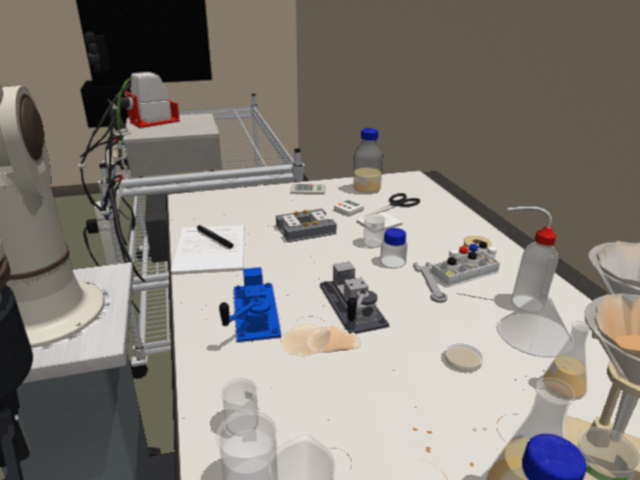

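Scene picture: the tray is at (256,330) with blocks at (237,317) and (270,333). The grey steel vise is at (368,232) with its knob at (411,196), and the blue look-alike vise at (430,280) is to be left alone. The beaker is at (250,255) and the bottle at (280,230). Next I'll take a close crop plus a point cloud.

```bash
python3 - <<'E'
from h import *
np.set_printoptions(precision=4,suppress=True)
a=np.load('/tmp/scene.npz');c=a['color']
A=cv2.resize(c[285:370,205:305],None,fx=4,fy=4,interpolation=cv2.INTER_CUBIC)
B=cv2.resize(c[180:265,322:422],None,fx=4,fy=4,interpolation=cv2.INTER_CUBIC)
cv2.imwrite('pics/crop1.png',np.hstack([A,B]))
W=cloud(a)
for n,(u,v) in dict(bench=(200,420),blkL=(237,317),blkR=(270,333),tray=(256,330),vise=(368,232),knob=(411,193),beak=(250,255),bot=(280,230)).items():
    print(n,W[v,u])
E
```

```text
bench [ 0.5053  0.3814 -0.0002]
blkL [0.5919 0.2245 0.0324]
blkR [0.5274 0.2053 0.0226]
tray [0.5615 0.2101 0.0052]
vise [ 0.5534 -0.1194  0.028 ]
knob [ 0.5228 -0.2306  0.0868]
beak [0.6742 0.1153 0.0545]
bot [0.6867 0.0189 0.0492]
```

View pics/crop1.png

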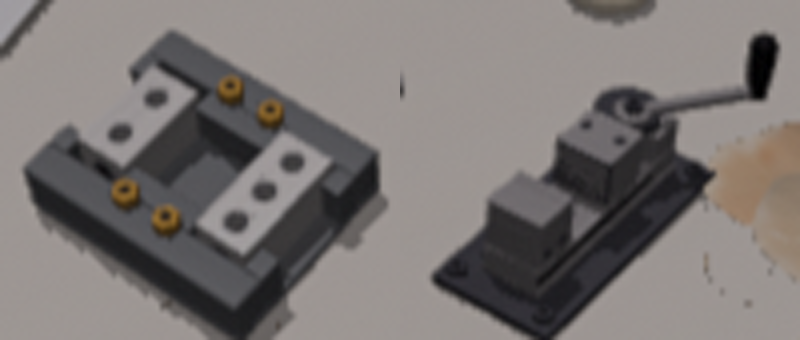

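The longer block (three ports) is the right one in the crop, with ports at full-image (264,340), (271,332) and (278,325). The shorter block (two ports) is the left one. Next come exact pose fits.

```bash
cat > fit.py <<'E'
from h import *
np.set_printoptions(precision=4,suppress=True)
def rect(P,name):
    r=cv2.minAreaRect(P[:,:2].astype(np.float32)*1000)
    print(name,len(P),'c',np.array(r[0]),'size',np.array(r[1]),'ang',round(r[2],2),'zmed',np.median(P[:,2])*1000)
    return r
def pts(W,c,x,y,z,f=None):
    m=(W[...,0]>x[0])&(W[...,0]<x[1])&(W[...,1]>y[0])&(W[...,1]<y[1])&(W[...,2]>z[0])&(W[...,2]<z[1])
    if f is not None: m&=f
    return W[m]
E
python3 - <<'E'
from fit import *
for n in('scene','side'):
    a=np.load(f'/tmp/{n}.npz');c=a['color'].astype(int);W=cloud(a);g=c.sum(-1)
    print(n)
    T=((.46,.66),(.11,.31))
    rect(pts(W,c,*T,(.026,.033)),'trayrim')
    rect(pts(W,c,*T,(.012,.045)),'trayall')
    hi=pts(W,c,*T,(.030,.038),g>420)
    for lab,m in(('near',hi[:,0]<.56),('far',hi[:,0]>=.56)):
        if m.sum()>5: rect(hi[m],'blk '+lab)
    V=((.44,.66),(-.30,-.02))
    rect(pts(W,c,*V,(.004,.012),g<260),'plate')
    J=pts(W,c,*V,(.056,.063))
    lab=cv2.kmeans(J[:,:2].astype(np.float32),2,None,(3,50,1e-5),5,0)[1].ravel() if len(J)>4 else []
    for k in(0,1): rect(J[lab==k],'jawtop')
    rect(pts(W,c,*V,(.072,.098)),'knob')
E
```

```text
scene
trayrim 1895 c [558.0474 213.02  ] size [127.069  100.2916] ang 5.85 zmed 29.56090801488309
trayall 3173 c [580.1906 231.1568] size [175.0741 132.113 ] ang 6.31 zmed 29.506677445881202
blk near 286 c [521.6621 208.1455] size [27.1532 58.6087] ang 4.98 zmed 33.59531508266439
blk far 222 c [596.2064 217.185 ] size [27.9268 47.2782] ang 5.2 zmed 33.45528648663021
plate 795 c [ 563.3431 -126.7375] size [ 77.4245 170.3411] ang 2.64 zmed 7.589929173539844
jawtop 182 c [562.6157 -79.2757] size [38.8671 34.573 ] ang 3.58 zmed 59.26692363072039
jawtop 308 c [ 553.776  -184.8522] size [125.1991  42.7747] ang 74.78 zmed 59.290881894286166
knob 69 c [ 522.2318 -235.5637] size [15.6739 12.2116] ang 34.79 zmed 86.75621855177451
side
trayrim 575 c [558.5978 210.7086] size [126.3752 105.8395] ang 6.6 zmed 29.766331175721806
trayall 1216 c [558.8706 210.5147] size [127.3359 108.0027] ang 5.03 zmed 29.144107844197244
blk near 137 c [528.448  216.7082] size [44.9728 77.8074] ang 8.43 zmed 33.64158145539431
blk far 109 c [598.0407 214.4806] size [41.6343 97.0408] ang 6.09 zmed 33.66607583368264
plate 833 c [ 561.7034 -131.7269] size [ 75.3211 173.9174] ang 3.54 zmed 7.6336256664251145
jawtop 170 c [562.5677 -80.4204] size [35.4066 33.0266] ang 2.1 zmed 59.67733898490851
jawtop 361 c [ 553.9106 -188.9332] size [129.9128  41.5021] ang 74.61 zmed 59.311269743324345
knob 135 c [ 523.6754 -243.2196] size [12.1267 16.8392] ang 74.67 zmed 85.32675753131768
```

```bash
cat > go.py <<'E'
# usage: go.py x y z yawdeg(tool y dir, world) : prints offset (cm, current tool axes) and turn needed
import sys,numpy as np
from plant import readout
s=readout.sense();R=np.array(s['ee_rot']);p=np.array(s['tcp_pos'])
print('t',round(s['time'],2),'tcp',p.round(4),'yawy',round(np.degrees(np.arctan2(R[1,1],R[0,1])),2),'tilt',R[:,2].round(4),'F',np.round(s['ft_force'],1),'w',round(s['gripper_width'],3),'g',round(s['grip_force'],1))
if len(sys.argv)>4:
    t=[float(v) for v in sys.argv[1:5]]
    print('offset cm',(R.T@(np.array(t[:3])-p)*100).round(2))
    d=(t[3]-np.degrees(np.arctan2(R[1,1],R[0,1]))+180)%360-180
    # full rotvec in tool axes to a vertical tool with this yaw
    from scipy.spatial.transform import Rotation as Ro
    y=np.radians(t[3]);Y=np.array([np.cos(y),np.sin(y),0]);Z=np.array([0,0,-1.]);X=np.cross(Y,Z)
    print('turn',Ro.from_matrix(R.T@np.stack([X,Y,Z],1)).as_rotvec().round(4))
E
python3 -m creep '[{"angular":[0,0,0],"offset":[4.2,-2.4,0],"jaw":1},{"angular":[0,0,0],"offset":[4.2,-2.4,0],"jaw":1},{"angular":[0,0,0],"offset":[4.2,-2.4,0],"jaw":1},{"angular":[0,0,0],"offset":[4.2,-2.4,0],"jaw":1},{"angular":[0,0,0],"offset":[4.2,-2.4,0],"jaw":1},{"angular":[0,0,0],"offset":[4.2,-2.4,0],"jaw":1},{"angular":[0,0,0],"offset":[4.2,-2.4,0],"jaw":1},{"angular":[0,0,0],"offset":[4.2,-2.4,0],"jaw":1}]' 40
python3 go.py 0.5216 0.2086 0.2 5.4
```

```text
time: 0.9
tcp_pos: [0.432, -0.3683, 0.2311]
ee_rot: [[0.974, 0.227, -0.0], [0.227, -0.974, 0.0], [-0.0, -0.0, -1.0]]
ft_force: [0.9, -0.6, 0.5]
gripper_width: 0.998
grip_force: 0.0
t 0.9 tcp [ 0.432  -0.3683  0.2311] yawy -76.91 tilt [-4.e-04  1.e-04 -1.e+00] F [ 0.9 -0.6  0.5] w 0.998 g 0.0
offset cm [ 21.8  -54.16   3.11]
turn [-4.0000e-04  2.0000e-04 -1.4365e+00]
```

```bash
python3 -m creep '[{"angular":[0,0,0],"offset":[3.0,-3.9,0],"jaw":1},{"angular":[0,0,0],"offset":[3.0,-3.9,0],"jaw":1},{"angular":[0,0,0],"offset":[1.7,-4.1,0],"jaw":1},{"angular":[0,0,0],"offset":[1.7,-4.1,0],"jaw":1},{"angular":[0,0,0],"offset":[0,0,0],"jaw":1},{"angular":[0,0,0],"offset":[0,0,0],"jaw":1}]'
python3 - <<'E'
from fit import *
a=snap('wrist','w1.png');W=cloud(a);c=a['color'].astype(int);g=c.sum(-1)
print(a['position'],a['attitude'])
V=((.44,.66),(-.30,-.02))
rect(pts(W,c,*V,(.004,.012),g<260),'plate')
J=pts(W,c,*V,(.054,.063));
rect(J[J[:,1]>-.11],'fixed') ; rect(pts(W,c,(.53,.6),(-.16,-.11),(.056,.063)),'moving');rect(pts(W,c,(.53,.6),(-.13,-.09),(.022,.03)),'bed');rect(pts(W,c,(.49,.545),(-.3,-.2),(.07,.098)),'knob')
E
python3 go.py 0.5216 0.2086 0.2 5.4
```

```text
time: 1.5
tcp_pos: [0.4865, -0.1915, 0.2312]
ee_rot: [[0.973, 0.23, -0.0], [0.23, -0.973, -0.0], [-0.0, 0.0, -1.0]]
ft_force: [-0.4, -0.6, 0.0]
gripper_width: 1.0
grip_force: 0.0
[ 0.5511 -0.1763  0.3737] [[ 0.2304 -0.9394 -0.2538]
 [-0.9731 -0.2225 -0.0599]
 [-0.0002  0.2608 -0.9654]]
plate 9067 c [ 565.1365 -129.7196] size [ 77.4895 171.4893] ang 2.4 zmed 7.882072464367784
fixed 2497 c [563.2617 -79.4141] size [35.9662 30.5326] ang 2.74 zmed 59.8018111119914
moving 2481 c [ 565.9957 -144.1878] size [35.9057 32.6539] ang 2.36 zmed 59.8508129537173
bed 1931 c [ 564.5101 -108.2033] size [36.0307 29.7511] ang 2.48 zmed 25.917336909646316
knob 562 c [ 525.3679 -238.889 ] size [15.7366 16.2465] ang 60.07 zmed 91.55788298209913
t 1.55 tcp [ 0.4861 -0.1932  0.2311] yawy -76.87 tilt [-5.e-04 -6.e-04 -1.e+00] F [-0.9 -0.8 -0.2] w 1.004 g 0.0
offset cm [ 12.58 -38.32   3.09]
turn [-1.0000e-04  9.0000e-04 -1.4359e+00]
```

View pics/w1.png

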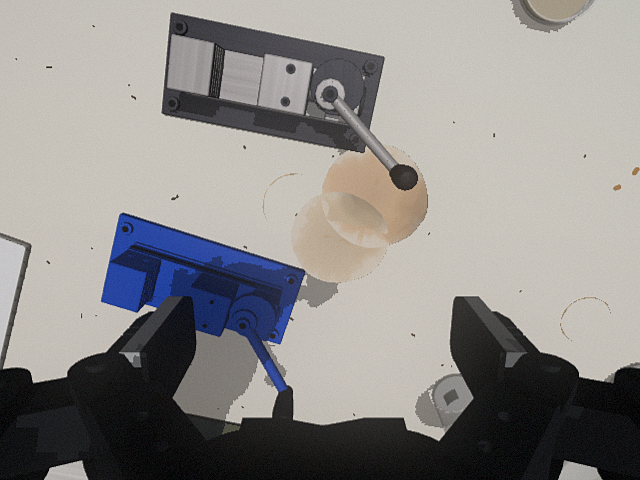

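The wrist view shows the steel vise (fixed jaw (190,65), slot (240,75), knob (403,177)), and its sizes match the description. The blue one stays untouched. Now to the tray.

```bash
python3 -m creep '[{"angular":[0,0,0],"offset":[1.5,-4.6,0],"jaw":1},{"angular":[0,0,0],"offset":[1.5,-4.6,0],"jaw":1},{"angular":[0,0,0],"offset":[1.5,-4.6,0],"jaw":1},{"angular":[0,0,0],"offset":[1.5,-4.6,0],"jaw":1},{"angular":[0,0,0],"offset":[1.5,-4.6,0],"jaw":1},{"angular":[0,0,0],"offset":[1.5,-4.6,0],"jaw":1},{"angular":[0,0,0],"offset":[1.5,-4.6,0],"jaw":1},{"angular":[0,0,0],"offset":[1.5,-4.6,0],"jaw":1}]' >/dev/null
python3 -m creep '[{"angular":[0,0,-0.14],"offset":[0,0,0],"jaw":1},{"angular":[0,0,-0.14],"offset":[0,0,0],"jaw":1},{"angular":[0,0,-0.14],"offset":[0,0,0],"jaw":1},{"angular":[0,0,-0.14],"offset":[0,0,0],"jaw":1},{"angular":[0,0,-0.14],"offset":[0,0,0],"jaw":1},{"angular":[0,0,-0.14],"offset":[0,0,0],"jaw":1},{"angular":[0,0,-0.14],"offset":[0,0,0],"jaw":1},{"angular":[0,0,-0.14],"offset":[0,0,0],"jaw":1}]' >/dev/null
python3 -m creep '[{"angular":[0,0,-0.14],"offset":[0,0,0],"jaw":1},{"angular":[0,0,-0.14],"offset":[0,0,0],"jaw":1},{"angular":[0,0,0],"offset":[0,0,0],"jaw":1},{"angular":[0,0,0],"offset":[0,0,0],"jaw":1}]' >/dev/null
python3 - <<'E'
from fit import *
print(readout.sense()['joint_pos'])
a=snap('wrist','w2.png');W=cloud(a);c=a['color'].astype(int);g=c.sum(-1)
T=((.46,.66),(.11,.31))
rect(pts(W,c,*T,(.026,.031)),'trayrim')
rect(pts(W,c,(.49,.55),(.15,.27),(.0318,.038),g>300),'blk near')
rect(pts(W,c,(.57,.63),(.15,.27),(.0318,.038),g>300),'blk far')
E
python3 go.py 0.5216 0.2086 0.1 5.4
```

```text
[ 24.4696  30.0077 -62.9639 101.9755  29.0749  66.3265 -44.6706]
trayrim 8268 c [559.0125 212.7367] size [125.9741  99.7476] ang 5.92 zmed 29.72012645328803
blk near 2352 c [527.7609 208.3733] size [43.6186 93.5753] ang 0.87 zmed 33.876175775685745
blk far 2079 c [593.9594 216.3758] size [47.58  90.924] ang 0.17 zmed 33.86150062763493
t 3.6 tcp [0.5203 0.1917 0.2309] yawy 3.01 tilt [-5.e-04 -2.e-04 -1.e+00] F [-0.  -0.1 -0.8] w 1.0 g 0.0
offset cm [ 1.68  0.23 13.09]
turn [-0.0006  0.0002 -0.0417]
```

```bash
python3 -m creep '[{"angular":[0,0,-0.046],"offset":[1.7,0.2,3.5],"jaw":1},{"angular":[0,0,0],"offset":[0,0,3.5],"jaw":1},{"angular":[0,0,0],"offset":[0,0,3],"jaw":1},{"angular":[0,0,0],"offset":[0,0,2],"jaw":1},{"angular":[0,0,0],"offset":[0,0,0],"jaw":1},{"angular":[0,0,0],"offset":[0,0,0],"jaw":1},{"angular":[0,0,0],"offset":[0,0,0],"jaw":1}]' >/dev/null
python3 - <<'E'
from fit import *
a=snap('wrist');W=cloud(a);g=a['color'].astype(int).sum(-1)
m=(abs(W[...,2]-.034)<.0018)&(W[...,0]<.56)&(W[...,0]>.48)&(g>250)
n,l,st,_=cv2.connectedComponentsWithStats(cv2.erode(m.astype(np.uint8),np.ones((3,3))))
rect(W[l==1+st[1:,4].argmax()],'blk')
E
python3 go.py 0.522 0.2088 0.009 5.7
```

```text
blk 3732 c [522.2977 207.8766] size [26.9708 59.411 ] ang 5.57 zmed 33.83776290588474
t 4.35 tcp [0.5219 0.2105 0.1129] yawy 5.91 tilt [ 2.5e-03  7.0e-04 -1.0e+00] F [-0.4 -0.8  0.7] w 0.998 g 0.0
offset cm [-0.18 -0.04 10.39]
turn [ 0.0026 -0.0005  0.0037]
```

```bash
python3 -m creep '[{"angular":[0.0026,0,0],"offset":[-0.2,0,2.5],"jaw":1},{"angular":[0,0,0],"offset":[0,0,2.5],"jaw":1},{"angular":[0,0,0],"offset":[0,0,2],"jaw":1},{"angular":[0,0,0],"offset":[0,0,2],"jaw":1},{"angular":[0,0,0],"offset":[0,0,1.2],"jaw":1},{"angular":[0,0,0],"offset":[0,0,0],"jaw":1},{"angular":[0,0,0],"offset":[0,0,0],"jaw":1}]'
python3 go.py 0.522 0.2088 0.009 5.7
```

```text
time: 5.05
tcp_pos: [0.5209, 0.2085, 0.0096]
ee_rot: [[-0.104, 0.995, -0.003], [0.995, 0.104, 0.0], [0.0, -0.002, -1.0]]
ft_force: [-0.6, -0.1, 0.1]
gripper_width: 0.999
grip_force: 0.0
t 5.05 tcp [0.5209 0.2085 0.0096] yawy 5.98 tilt [-2.5e-03  1.0e-04 -1.0e+00] F [-0.6 -0.1  0.1] w 0.999 g 0.0
offset cm [0.02 0.11 0.06]
turn [-0.0025 -0.0004  0.0049]
```

```bash
python3 -m creep '[{"angular":[0,0,0],"offset":[0,0.1,0],"jaw":-1},{"angular":[0,0,0],"offset":[0,0,0],"jaw":-1},{"angular":[0,0,0],"offset":[0,0,0],"jaw":-1},{"angular":[0,0,0],"offset":[0,0,0],"jaw":-1},{"angular":[0,0,0],"offset":[0,0,0],"jaw":-1},{"angular":[0,0,0],"offset":[0,0,0],"jaw":-1},{"angular":[0,0,0],"offset":[0,0,0],"jaw":-1},{"angular":[0,0,0],"offset":[0,0,0],"jaw":-1}]' 40
python3 go.py 0.522 0.2088 0.1 5.7
```

```text
time: 5.85
tcp_pos: [0.5222, 0.2082, 0.0098]
ee_rot: [[-0.104, 0.995, -0.002], [0.995, 0.104, -0.0], [-0.0, -0.002, -1.0]]
ft_force: [0.1, -0.5, 5.3]
gripper_width: 0.318
grip_force: 40.9
t 5.85 tcp [0.5222 0.2082 0.0098] yawy 5.96 tilt [-1.8e-03 -3.0e-04 -1.0e+00] F [ 0.1 -0.5  5.3] w 0.318 g 40.9
offset cm [ 0.06 -0.03 -9.02]
turn [-0.0018  0.0001  0.0045]
```

```bash
python3 -m creep '[{"angular":[0,0,0],"offset":[0,0,-1],"jaw":-1},{"angular":[0,0,0],"offset":[0,0,-2],"jaw":-1},{"angular":[0,0,0],"offset":[0,0,-3],"jaw":-1},{"angular":[0,0,0],"offset":[0,0,-2],"jaw":-1},{"angular":[0,0,0],"offset":[-4,-0.2,0],"jaw":-1},{"angular":[0,0,0],"offset":[-4,-0.2,0],"jaw":-1},{"angular":[0,0,0],"offset":[-4,-0.2,0],"jaw":-1},{"angular":[0,0,0],"offset":[-3.8,-0.2,0],"jaw":-1}]' >/dev/null
python3 -m creep '[{"angular":[0,0,0],"offset":[0,0,2],"jaw":-1},{"angular":[0,0,0],"offset":[0,0,2],"jaw":-1},{"angular":[0,0,0],"offset":[0,0,0],"jaw":-1},{"angular":[0,0,0],"offset":[0,0,0],"jaw":-1},{"angular":[0,0,0],"offset":[0,0,0],"jaw":-1}]'
python3 go.py 0.53 0.05 0.005 5.7
```

```text
time: 7.15
tcp_pos: [0.5311, 0.051, 0.0508]
ee_rot: [[-0.105, 0.994, -0.001], [0.994, 0.105, 0.0], [0.0, -0.001, -1.0]]
ft_force: [0.5, 0.4, -1.2]
gripper_width: 0.323
grip_force: 40.4
t 7.15 tcp [0.5311 0.051  0.0508] yawy 6.02 tilt [-8.e-04  1.e-04 -1.e+00] F [ 0.5  0.4 -1.2] w 0.323 g 40.4
offset cm [-0.09 -0.12  4.58]
turn [-0.0008 -0.0002  0.0055]
```

```bash
python3 -m creep '[{"angular":[0,0,0],"offset":[0,0,2],"jaw":-1},{"angular":[0,0,0],"offset":[0,0,1.5],"jaw":-1},{"angular":[0,0,0],"offset":[0,0,0.6],"jaw":-1},{"angular":[0,0,0],"offset":[0,0,0.4],"jaw":-1},{"angular":[0,0,0],"offset":[0,0,0],"jaw":-1},{"angular":[0,0,0],"offset":[0,0,0],"jaw":-1}]'
python3 go.py 0.53 0.05 0.005 5.7
```

```text
time: 7.75
tcp_pos: [0.5306, 0.0504, 0.0047]
ee_rot: [[-0.104, 0.995, -0.002], [0.995, 0.104, -0.0], [0.0, -0.002, -1.0]]
ft_force: [-0.2, -0.9, -1.0]
gripper_width: 0.317
grip_force: 40.5
t 7.75 tcp [0.5306 0.0504 0.0047] yawy 5.97 tilt [-0.002 -0.    -1.   ] F [-0.2 -0.9 -1. ] w 0.317 g 40.5
offset cm [-0.04 -0.06 -0.03]
turn [-0.002  -0.0002  0.0047]
```

```bash
python3 -m creep '[{"angular":[0,0,0],"offset":[0,0,0],"jaw":-0.1},{"angular":[0,0,0],"offset":[0,0,0],"jaw":0.2},{"angular":[0,0,0],"offset":[0,0,0],"jaw":1},{"angular":[0,0,0],"offset":[0,0,0],"jaw":1},{"angular":[0,0,0],"offset":[0,0,0],"jaw":1},{"angular":[0,0,0],"offset":[0,0,0],"jaw":1},{"angular":[0,0,0],"offset":[0,0,-2],"jaw":1},{"angular":[0,0,0],"offset":[0,0,-4],"jaw":1}]'>/dev/null
python3 -m creep '[{"angular":[0,0,0],"offset":[0,0,-2],"jaw":1},{"angular":[0,0,0.1426],"offset":[0,0,-2],"jaw":1},{"angular":[0,0,0.1426],"offset":[0,0,0],"jaw":1},{"angular":[0,0,0.1426],"offset":[0,0,0],"jaw":1},{"angular":[0,0,0.1426],"offset":[0,0,0],"jaw":1},{"angular":[0,0,0.1426],"offset":[0,0,0],"jaw":1},{"angular":[0,0,0.1426],"offset":[0,0,0],"jaw":1},{"angular":[0,0,0.1426],"offset":[0,0,0],"jaw":1}]' >/dev/null
python3 -m creep '[{"angular":[0,0,0.1426],"offset":[0,0,0],"jaw":1},{"angular":[0,0,0.1426],"offset":[0,0,0],"jaw":1},{"angular":[0,0,0.1426],"offset":[0,0,0],"jaw":1},{"angular":[0,0,0.1426],"offset":[0,0,0],"jaw":1},{"angular":[0,0,0],"offset":[0,0,0],"jaw":1},{"angular":[0,0,0],"offset":[0,0,0],"jaw":1},{"angular":[0,0,0],"offset":[0,0,0],"jaw":1}]' >/dev/null
cat > blk.py <<'E'
from fit import *
import sys
# blk.py ztop xlo xhi ylo yhi
z,x0,x1,y0,y1=map(float,sys.argv[1:6])
a=snap('wrist',sys.argv[6] if len(sys.argv)>6 else None);W=cloud(a)
m=(abs(W[...,2]-z)<.0025)&(W[...,0]<x1)&(W[...,0]>x0)&(W[...,1]>y0)&(W[...,1]<y1)
n,l,st,_=cv2.connectedComponentsWithStats(cv2.erode(m.astype(np.uint8),np.ones((3,3))))
rect(W[l==1+st[1:,4].argmax()],'blk');print(np.round(readout.sense()['joint_pos'],1))
E
python3 blk.py .028 .46 .6 -.03 .12 w3.png; python3 go.py 0.5306 0.0504 0.006 -84
```

```text
blk 4345 c [531.2176  50.2109] size [28.1331 58.9072] ang 6.29 zmed 27.837837762810764
[  20.6   29.2  -36.   111.2   23.    47.1 -111.8]
t 10.1 tcp [0.5304 0.0502 0.1043] yawy -83.79 tilt [-2.7e-03 -1.0e-04 -1.0e+00] F [ 0.2 -1.1  0.1] w 0.999 g 0.0
offset cm [ 0.04 -0.02  9.83]
turn [-0.0002  0.0027  0.0037]
```

View pics/w3.png

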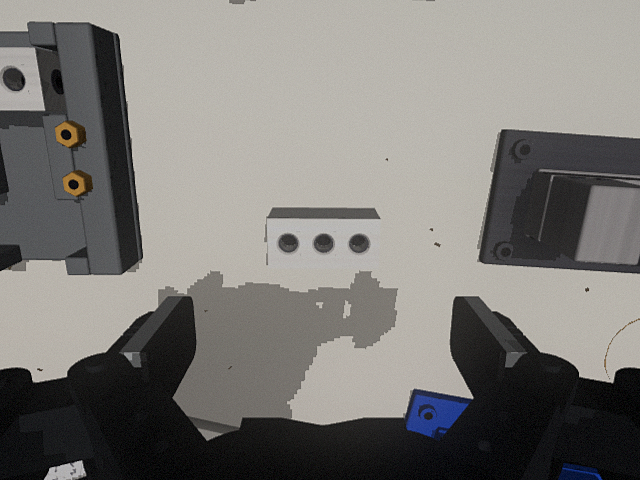

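The block lies ports up on the bench, with ports at (288,242), (323,242) and (358,242). The two-port block is still in the tray at the left. Now I'll grip the longer block by its ends.

```bash
python3 -m creep '[{"angular":[0,0.003,0],"offset":[0,0.05,3],"jaw":1},{"angular":[0,0,0],"offset":[0,0,3],"jaw":1},{"angular":[0,0,0],"offset":[0,0,2.5],"jaw":1},{"angular":[0,0,0],"offset":[0,0,1.4],"jaw":1},{"angular":[0,0,0],"offset":[0,0,0.8],"jaw":1},{"angular":[0,0,0],"offset":[0,0,0],"jaw":1},{"angular":[0,0,0],"offset":[0,0,0],"jaw":1}]' >/dev/null
python3 go.py
python3 -m creep '[{"angular":[0,0,0],"offset":[0,0,0],"jaw":-1},{"angular":[0,0,0],"offset":[0,0,0],"jaw":-1},{"angular":[0,0,0],"offset":[0,0,0],"jaw":-1},{"angular":[0,0,0],"offset":[0,0,0],"jaw":-1},{"angular":[0,0,0],"offset":[0,0,0],"jaw":-1},{"angular":[0,0,0],"offset":[0,0,0],"jaw":-1},{"angular":[0,0,0],"offset":[0,0,0],"jaw":-1}]' 40
python3 go.py
```

```text
t 10.8 tcp [ 0.5313  0.0499 -0.0019] yawy -83.9 tilt [ 1.6e-03  3.0e-04 -1.0e+00] F [-0.2 -1.   0.2] w 0.999 g 0.0
time: 11.5
tcp_pos: [0.5315, 0.0497, -0.0015]
ee_rot: [[0.994, 0.106, 0.002], [0.106, -0.994, -0.0], [0.002, 0.0, -1.0]]
ft_force: [-1.6, -0.8, 6.9]
gripper_width: 0.699
grip_force: 44.0
t 11.5 tcp [ 0.5315  0.0497 -0.0015] yawy -83.91 tilt [ 2.4e-03 -1.0e-04 -1.0e+00] F [-1.6 -0.8  6.9] w 0.699 g 44.0
```

```bash
python3 -m creep '[{"angular":[0,0,0],"offset":[0,0,-1],"jaw":-1},{"angular":[0,0,0],"offset":[0,0,-3],"jaw":-1},{"angular":[0,0,0],"offset":[0,0,-4],"jaw":-1},{"angular":[0,0,0],"offset":[0,0,-4],"jaw":-1},{"angular":[0,0,-0.137],"offset":[0,0,0],"jaw":-1},{"angular":[0,0,-0.137],"offset":[0,0,0],"jaw":-1},{"angular":[0,0,-0.137],"offset":[0,0,0],"jaw":-1},{"angular":[0,0,-0.137],"offset":[0,0,0],"jaw":-1}]' >/dev/null
python3 -m creep '[{"angular":[0,0,-0.137],"offset":[0,0,0],"jaw":-1},{"angular":[0,0,-0.137],"offset":[0,0,0],"jaw":-1},{"angular":[0,0,-0.137],"offset":[0,0,0],"jaw":-1},{"angular":[0,0,-0.137],"offset":[0,0,0],"jaw":-1},{"angular":[0,0,-0.137],"offset":[0,0,0],"jaw":-1},{"angular":[0,0,-0.137],"offset":[0,0,0],"jaw":-1},{"angular":[0,0,-0.137],"offset":[0,0,0],"jaw":-1},{"angular":[0,0,0],"offset":[0,0,0],"jaw":-1}]'
python3 go.py 0.5645 -0.1114 0.12 2.5
```

```text
time: 13.1
tcp_pos: [0.5301, 0.0493, 0.1175]
ee_rot: [[-0.043, 0.999, -0.0], [0.999, 0.043, 0.0], [0.0, -0.0, -1.0]]
ft_force: [-0.1, 0.6, -1.5]
gripper_width: 0.694
grip_force: 43.8
t 13.1 tcp [0.5301 0.0493 0.1175] yawy 2.48 tilt [-1.e-04  1.e-04 -1.e+00] F [-0.1  0.6 -1.5] w 0.694 g 43.8
offset cm [-16.21   2.74  -0.25]
turn [-0.0001 -0.0001 -0.0003]
```

```bash
python3 -m creep '[{"angular":[0,0,0],"offset":[-4,0.7,0],"jaw":-1},{"angular":[0,0,0],"offset":[-4,0.7,0],"jaw":-1},{"angular":[0,0,0],"offset":[-4,0.7,0],"jaw":-1},{"angular":[0,0,0],"offset":[-4,0.7,0],"jaw":-1},{"angular":[0,0,0],"offset":[-0.2,0,0],"jaw":-1},{"angular":[0,0,0],"offset":[0,0,0],"jaw":-1},{"angular":[0,0,0],"offset":[0,0,0],"jaw":-1}]' >/dev/null
python3 blk.py .1465 .5 .63 -.15 -.07 w4.png; python3 go.py 0.5645 -0.1114 0.0245 2.5
python3 - <<'E'
from fit import *
W=cloud(np.load('/tmp/wrist.npz'))
rect(pts(W,0,(.53,.6),(-.09,-.05),(.057,.063)),'fixed');rect(pts(W,0,(.50,.62),(-.16,-.06),(.1,.2)),'held')
rect(pts(W,0,(.45,.66),(-.3,-.02),(.004,.012)),'plate')
E
```

```text
blk 14945 c [ 565.2339 -110.2591] size [71.6072 29.2221] ang 2.34 zmed 146.83436894298694
[ 48.7  39.1 -55.  104.5  38.   57.  -19.9]
t 13.85 tcp [ 0.565  -0.1091  0.1176] yawy 2.49 tilt [ 4.e-04  7.e-04 -1.e+00] F [-1.1  0.8 -0.7] w 0.692 g 43.8
offset cm [-0.23 -0.07  9.31]
turn [ 0.0005 -0.0006 -0.0001]
fixed 4117 c [562.9221 -77.3101] size [36.0141 26.7815] ang 2.33 zmed 59.846238369820476
held 71172 c [ 560.949  -108.4226] size [119.2302  33.8933] ang 2.47 zmed 175.08407757979785
plate 12099 c [ 535.0785 -140.059 ] size [233.7721 115.1354] ang 60.01 zmed 7.7816508700434
```

View pics/w4.png

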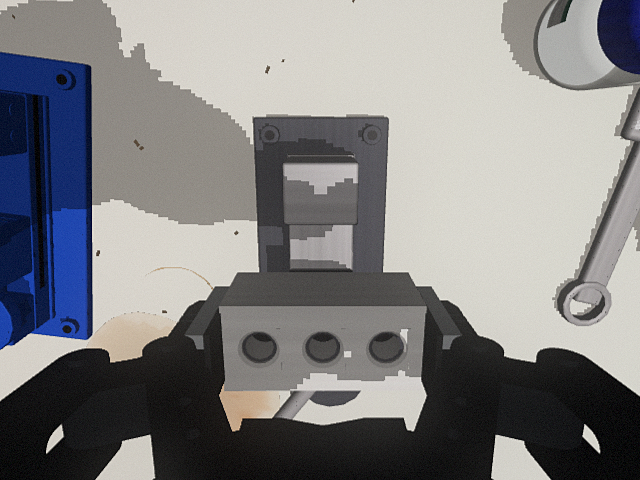

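The block is held level and square over the slot, with the fixed jaw at (320,190) ahead. Lowering to just above the jaws.

```bash
python3 -m creep '[{"angular":[0,0,0],"offset":[-0.18,-0.05,2],"jaw":-1},{"angular":[0,0,0],"offset":[0,0,2],"jaw":-1},{"angular":[0,0,0],"offset":[0,0,1],"jaw":-1},{"angular":[0,0,0],"offset":[0,0,0],"jaw":-1},{"angular":[0,0,0],"offset":[0,0,0],"jaw":-1},{"angular":[0,0,0],"offset":[0,0,0],"jaw":-1}]' >/dev/null
python3 blk.py .096 .5 .63 -.15 -.07; python3 go.py 0.5645 -0.1110 0.0245 2.5
python3 - <<'E'
from fit import *
W=cloud(np.load('/tmp/wrist.npz'))
rect(pts(W,0,(.53,.6),(-.1,-.05),(.057,.063)),'fixed')
P=pts(W,0,(.555,.575),(-.15,-.07),(.092,.099));print(np.percentile(P[:,1],[1,3,50,97,99]))
E
```

```text
blk 8760 c [ 569.1338 -112.8228] size [65.6437 29.4295] ang 2.14 zmed 97.45747629317128
[ 46.6  42.7 -51.6 105.7  41.9  52.7 -22.3]
t 14.5 tcp [ 0.5657 -0.1126  0.0683] yawy 2.44 tilt [ 2.e-03 -2.e-04 -1.e+00] F [ 0.1 -0.7 -1.6] w 0.694 g 43.8
offset cm [ 0.16 -0.12  4.38]
turn [ 0.002   0.0003 -0.001 ]
fixed 7966 c [563.0187 -79.093 ] size [36.2659 30.224 ] ang 2.15 zmed 59.84317299323773
[-0.127  -0.1263 -0.1112 -0.0988 -0.0985]
```

```bash
python3 -m creep '[{"angular":[0.002,0,0],"offset":[0.14,-0.1,0.5],"jaw":-1},{"angular":[0,0,0],"offset":[0,0,0.6],"jaw":-1},{"angular":[0,0,0],"offset":[0,0,0],"jaw":-1},{"angular":[0,0,0],"offset":[0,0,0.7],"jaw":-1},{"angular":[0,0,0],"offset":[0,0,0.7],"jaw":-1},{"angular":[0,0,0],"offset":[0,0,0],"jaw":-1}]'
python3 go.py 0.5645 -0.1110 0.0245 2.5
```

```text
time: 15.1
tcp_pos: [0.5629, -0.1115, 0.041]
ee_rot: [[-0.042, 0.999, -0.004], [0.999, 0.042, 0.0], [0.0, -0.004, -1.0]]
ft_force: [0.0, 0.3, -1.8]
gripper_width: 0.693
grip_force: 43.8
t 15.1 tcp [ 0.5629 -0.1115  0.041 ] yawy 2.43 tilt [-3.6e-03  3.0e-04 -1.0e+00] F [ 0.   0.3 -1.8] w 0.693 g 43.8
offset cm [0.04 0.17 1.65]
turn [-0.0036 -0.0005 -0.0012]
```

```bash
python3 -m creep '[{"angular":[-0.003,0,0],"offset":[0,0.15,0.5],"jaw":-1},{"angular":[0,0,0],"offset":[0,0,0.5],"jaw":-1},{"angular":[0,0,0],"offset":[0,0,0.4],"jaw":-1},{"angular":[0,0,0],"offset":[0,0,0.2],"jaw":-1},{"angular":[0,0,0],"offset":[0,0,0],"jaw":-1},{"angular":[0,0,0],"offset":[0,0,0],"jaw":-1}]'
python3 go.py 0.5645 -0.1110 0.0245 2.5
```

```text
time: 15.7
tcp_pos: [0.5655, -0.1113, 0.0264]
ee_rot: [[-0.042, 0.999, 0.002], [0.999, 0.042, 0.0], [0.0, 0.002, -1.0]]
ft_force: [0.2, 0.1, -1.5]
gripper_width: 0.696
grip_force: 43.8
t 15.7 tcp [ 0.5655 -0.1113  0.0264] yawy 2.43 tilt [ 1.6e-03  2.0e-04 -1.0e+00] F [ 0.2  0.1 -1.5] w 0.696 g 43.8
offset cm [ 0.03 -0.09  0.19]
turn [ 0.0016 -0.0001 -0.0012]
```

```bash
python3 -m creep '[{"angular":[0.001,0,0],"offset":[0,-0.06,0.1],"jaw":-1},{"angular":[0,0,0],"offset":[0,0,0.1],"jaw":-1},{"angular":[0,0,0],"offset":[0,0,0],"jaw":-1},{"angular":[0,0,0],"offset":[0,0,0],"jaw":-1}]'
```

```text
time: 16.1
tcp_pos: [0.5649, -0.1115, 0.0246]
ee_rot: [[-0.042, 0.999, 0.001], [0.999, 0.042, -0.0], [-0.0, 0.001, -1.0]]
ft_force: [-0.6, -0.9, 1.1]
gripper_width: 0.692
grip_force: 43.9
```

Contact is just starting (Fz rose by about 2.5 N), so I'll release and raise.

```bash
python3 -m creep '[{"angular":[0,0,0],"offset":[0,0,0],"jaw":0.5},{"angular":[0,0,0],"offset":[0,0,0],"jaw":0.7},{"angular":[0,0,0],"offset":[0,0,0],"jaw":1},{"angular":[0,0,0],"offset":[0,0,0],"jaw":1},{"angular":[0,0,0],"offset":[0,0,0],"jaw":1},{"angular":[0,0,0],"offset":[0,0,0],"jaw":1},{"angular":[0,0,0],"offset":[0,0,-1.5],"jaw":1},{"angular":[0,0,0],"offset":[0,0,-3],"jaw":1}]' >/dev/null
python3 -m creep '[{"angular":[0,0,0],"offset":[0,0,-4],"jaw":1},{"angular":[0,0,0],"offset":[0,0,-4],"jaw":1},{"angular":[0,0,0],"offset":[0,0,0],"jaw":1},{"angular":[0,0,0],"offset":[-3,0,0],"jaw":1},{"angular":[0,0,0],"offset":[-3,0,0],"jaw":1},{"angular":[0,0,0],"offset":[0,0,0],"jaw":1},{"angular":[0,0,0],"offset":[0,0,0],"jaw":1}]' >/dev/null
python3 blk.py .054 .5 .63 -.15 -.07 w5.png; python3 go.py
python3 - <<'E'
from fit import *
W=cloud(np.load('/tmp/wrist.npz'))
rect(pts(W,0,(.53,.6),(-.098,-.05),(.0575,.063)),'fixed')
rect(pts(W,0,(.46,.56),(-.29,-.2),(.08,.098)),'knob')
E
```

```text
blk 4377 c [ 565.22   -111.9926] size [59.0172 26.4786] ang 2.34 zmed 53.870535483624415
[ 54.7  38.3 -56.4 100.9  36.2  60.9 -12.1]
t 17.65 tcp [ 0.5671 -0.1708  0.1496] yawy 2.43 tilt [ 5.e-04  7.e-04 -1.e+00] F [-0.1  0.1  0.3] w 0.997 g 0.0
fixed 4407 c [562.9577 -79.1955] size [36.0171 29.8955] ang 2.51 zmed 59.831800661166476
knob 914 c [ 524.9681 -237.8293] size [16.4502 15.3424] ang 0.79 zmed 90.71246220314043
```

View pics/w5.png

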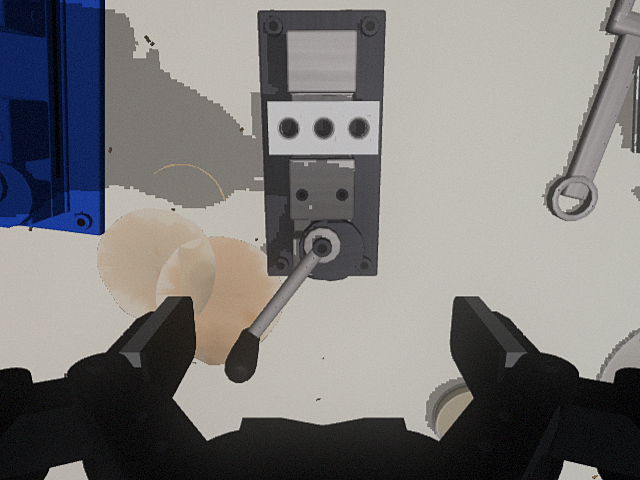

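The block sits square in the slot at (323,127), ports up, and measures centred and at bed height. The lever knob is at (241,360). Moving over the knob.

```bash
python3 -m creep '[{"angular":[0,0,0],"offset":[-2.2,-1.3,0],"jaw":0.1},{"angular":[0,0,0],"offset":[-2.2,-1.3,0],"jaw":0.1},{"angular":[0,0,0],"offset":[-2.2,-1.3,0],"jaw":0.1},{"angular":[0,0,0.131],"offset":[0,0,0],"jaw":0.1},{"angular":[0,0,0.131],"offset":[0,0,0],"jaw":0.1},{"angular":[0,0,0.131],"offset":[0,0,0],"jaw":0.1},{"angular":[0,0,0.131],"offset":[0,0,0],"jaw":0.1},{"angular":[0,0,0.131],"offset":[0,0,0],"jaw":0.1}]' >/dev/null
python3 -m creep '[{"angular":[0,0,0],"offset":[0,0,0],"jaw":0.1},{"angular":[0,0,0],"offset":[0,0,0],"jaw":0.1}]'
python3 go.py 0.5245 -0.2387 0.066 -35.2
```

```text
time: 18.65
tcp_pos: [0.5313, -0.2377, 0.1495]
ee_rot: [[0.571, 0.821, 0.0], [0.821, -0.571, 0.0], [0.0, 0.0, -1.0]]
ft_force: [-0.5, -0.0, 0.3]
gripper_width: 0.551
grip_force: 0.0
t 18.65 tcp [ 0.5313 -0.2377  0.1495] yawy -34.79 tilt [ 5.e-04  1.e-04 -1.e+00] F [-0.5 -0.   0.3] w 0.551 g 0.0
offset cm [-0.48 -0.5   8.35]
turn [ 0.0003 -0.0003  0.0072]
```

```bash
python3 -m creep '[{"angular":[0,0,0.007],"offset":[-0.5,-0.5,0],"jaw":0.1},{"angular":[0,0,0],"offset":[0,0,0],"jaw":0.1},{"angular":[0,0,0],"offset":[0,0,2.5],"jaw":0.1},{"angular":[0,0,0],"offset":[0,0,2.5],"jaw":0.1},{"angular":[0,0,0],"offset":[0,0,2.2],"jaw":0.1},{"angular":[0,0,0],"offset":[0,0,1.1],"jaw":0.1},{"angular":[0,0,0],"offset":[0,0,0],"jaw":0.1},{"angular":[0,0,0],"offset":[0,0,0],"jaw":0.1}]'
python3 go.py 0.5245 -0.2387 0.066 -35.2
```

```text
time: 19.45
tcp_pos: [0.5246, -0.2402, 0.0669]
ee_rot: [[0.58, 0.814, 0.001], [0.814, -0.58, 0.0], [0.001, 0.001, -1.0]]
ft_force: [0.0, -0.5, -0.6]
gripper_width: 0.553
grip_force: 0.0
t 19.45 tcp [ 0.5246 -0.2402  0.0669] yawy -35.48 tilt [ 1.1e-03  2.0e-04 -1.0e+00] F [ 0.  -0.5 -0.6] w 0.553 g 0.0
offset cm [ 0.11 -0.09  0.09]
turn [ 0.0008 -0.0008 -0.0049]
```

Closing on the knob at a gentle 25 N.

```bash
python3 -m creep '[{"angular":[0,0,-0.005],"offset":[0.1,-0.08,0],"jaw":-1},{"angular":[0,0,0],"offset":[0,0,0],"jaw":-1},{"angular":[0,0,0],"offset":[0,0,0],"jaw":-1},{"angular":[0,0,0],"offset":[0,0,0],"jaw":-1},{"angular":[0,0,0],"offset":[0,0,0],"jaw":-1},{"angular":[0,0,0],"offset":[0,0,0],"jaw":-1}]' 25
python3 go.py 0.5245 -0.2387 0.066 -35.2
```

```text
time: 20.05
tcp_pos: [0.5248, -0.2391, 0.0673]
ee_rot: [[0.577, 0.817, 0.002], [0.817, -0.577, -0.001], [0.0, 0.002, -1.0]]
ft_force: [-0.6, 1.1, 6.2]
gripper_width: 0.176
grip_force: 24.5
t 20.05 tcp [ 0.5248 -0.2391  0.0673] yawy -35.21 tilt [ 1.8e-03 -8.0e-04 -1.0e+00] F [-0.6  1.1  6.2] w 0.176 g 24.5
offset cm [ 0.01 -0.05  0.13]
turn [ 0.0019 -0.0004 -0.0001]
```

```bash
python3 -m creep '[{"angular":[0,0,-0.08],"offset":[0.024,0.6,0],"jaw":-1},{"angular":[0,0,-0.08],"offset":[0.024,0.6,0],"jaw":-1},{"angular":[0,0,-0.08],"offset":[0.024,0.6,0],"jaw":-1},{"angular":[0,0,-0.08],"offset":[0.024,0.6,0],"jaw":-1}]'
cat > lev.py <<'E'
import numpy as np
from plant import readout
s=readout.sense();R=np.array(s['ee_rot']);p=np.array(s['tcp_pos'])
d=p[:2]-[.5674,-.1778];print('t',s['time'],'lever',round(np.radians(np.degrees(np.arctan2(d[1],d[0]))%360-226.7),3),'r',np.hypot(*d).round(4),'F tool',(R.T@s['ft_force']).round(1),'yaw-tangent deg',round((np.degrees(np.arctan2(R[1,1],R[0,1]))-np.degrees(np.arctan2(d[0],-d[1]))+180)%360-180,1),'z',p[2].round(4),'grip',s['grip_force'])
E
python3 lev.py
```

```text
time: 20.45
tcp_pos: [0.5465, -0.2492, 0.0673]
ee_rot: [[0.287, 0.958, 0.002], [0.958, -0.287, -0.0], [0.0, 0.002, -1.0]]
ft_force: [-1.3, 1.4, 6.7]
gripper_width: 0.172
grip_force: 24.5
t 20.45 lever 0.47 r 0.0744 F tool [ 1.  -1.6 -6.7] yaw-tangent deg -0.3 z 0.0673 grip 24.520700915018097
```

```bash
python3 -m creep '[{"angular":[0,0,-0.08],"offset":[0.024,0.6,0],"jaw":-1},{"angular":[0,0,-0.08],"offset":[0.024,0.6,0],"jaw":-1},{"angular":[0,0,-0.08],"offset":[0.024,0.6,0],"jaw":-1},{"angular":[0,0,-0.08],"offset":[0.024,0.6,0],"jaw":-1},{"angular":[0,0,-0.08],"offset":[0.024,0.6,0],"jaw":-1},{"angular":[0,0,-0.08],"offset":[0.024,0.6,0],"jaw":-1},{"angular":[0,0,0],"offset":[0,0,0],"jaw":-1}]'>/dev/null
python3 lev.py
```

```text
t 21.15 lever 0.963 r 0.0741 F tool [ 1.9  0.5 -5.9] yaw-tangent deg -1.1 z 0.0674 grip 24.58477397362003
```

```bash
python3 -m creep '[{"angular":[0,0,-0.06],"offset":[0.01,0.45,0],"jaw":-1},{"angular":[0,0,-0.06],"offset":[0.01,0.45,0],"jaw":-1},{"angular":[0,0,-0.04],"offset":[0.005,0.3,0],"jaw":-1},{"angular":[0,0,0],"offset":[0,0,0],"jaw":-1}]'>/dev/null
python3 lev.py
```

```text
t 21.55 lever 1.118 r 0.074 F tool [ 1.5  0.3 -6. ] yaw-tangent deg -0.8 z 0.0674 grip 24.575622125412337
```

```bash
python3 -m creep '[{"angular":[0,0,-0.03],"offset":[0.005,0.22,0],"jaw":-1},{"angular":[0,0,0],"offset":[0,0,0],"jaw":-1}]'>/dev/null; python3 lev.py; python3 -m creep '[{"angular":[0,0,-0.02],"offset":[0,0.15,0],"jaw":-1},{"angular":[0,0,0],"offset":[0,0,0],"jaw":-1}]'>/dev/null; python3 lev.py
```

```text
t 21.75 lever 1.137 r 0.074 F tool [ 2.7 -1.7 -7.3] yaw-tangent deg -0.2 z 0.0673 grip 24.63216326519614
t 21.95 lever 1.149 r 0.0741 F tool [ 3.6 -2.6 -9.7] yaw-tangent deg 0.1 z 0.0673 grip 24.71316452261817
```

```bash
python3 -m creep '[{"angular":[0,0,-0.02],"offset":[0,0.2,0],"jaw":-1},{"angular":[0,0,0],"offset":[0,0,0],"jaw":-1}]'>/dev/null; python3 lev.py; python3 -m creep '[{"angular":[0,0,-0.01],"offset":[0,0.2,0],"jaw":-1},{"angular":[0,0,0],"offset":[0,0,0],"jaw":-1}]'>/dev/null; python3 lev.py
```

```text
t 22.15 lever 1.168 r 0.0741 F tool [ 3.8 -5.1 -9.2] yaw-tangent deg 0.2 z 0.0672 grip 24.837336222781232
t 22.35 lever 1.183 r 0.0741 F tool [  4.2  -7.  -11.5] yaw-tangent deg -0.1 z 0.0672 grip 25.024886401770345
```

```bash
python3 -m creep '[{"angular":[0,0,-0.01],"offset":[0,0.2,0],"jaw":-1},{"angular":[0,0,0],"offset":[0,0,0],"jaw":-1}]'>/dev/null; python3 lev.py; python3 -m creep '[{"angular":[0,0,-0.01],"offset":[0,0.2,0],"jaw":-1},{"angular":[0,0,0],"offset":[0,0,0],"jaw":-1},{"angular":[0,0,0],"offset":[0,0,0],"jaw":-1}]'>/dev/null; python3 lev.py
```

```text
t 22.55 lever 1.198 r 0.0741 F tool [  5.1  -9.4 -13.4] yaw-tangent deg -0.4 z 0.0672 grip 25.232987801264244
t 22.85 lever 1.213 r 0.0741 F tool [  5.7 -11.8 -14.4] yaw-tangent deg -0.7 z 0.0671 grip 25.429291508389724
```

Firm at about 12 N. Letting go and raising.

```bash
python3 -m creep '[{"angular":[0,0,0],"offset":[0,0,0],"jaw":0.1},{"angular":[0,0,0],"offset":[0,0,0],"jaw":0.1},{"angular":[0,0,0],"offset":[0,0,0],"jaw":0.1},{"angular":[0,0,0],"offset":[0,0,0],"jaw":0.1},{"angular":[0,0,0],"offset":[0,0,-2],"jaw":0.1},{"angular":[0,0,0],"offset":[0,0,-4],"jaw":0.1},{"angular":[0,0,0],"offset":[0,0,-4],"jaw":0.1},{"angular":[0,0,0],"offset":[-3,0,-4],"jaw":0.1}]' >/dev/null
python3 -m creep '[{"angular":[0,0,0],"offset":[-4,0,0],"jaw":0.1},{"angular":[0,0,0],"offset":[0,0,0],"jaw":0.1},{"angular":[0,0,0],"offset":[0,0,0],"jaw":0.1},{"angular":[0,0,0],"offset":[0,0,0],"jaw":0.1}]'
python3 blk.py .054 .5 .63 -.15 -.07 w6.png
python3 - <<'E'
from fit import *
W=cloud(np.load('/tmp/wrist.npz'))
rect(pts(W,0,(.53,.6),(-.094,-.05),(.0575,.063)),'fixed')
r=rect(pts(W,0,(.55,.64),(-.29,-.2),(.08,.098)),'knob')
d=np.array(r[0])/1000-[.5674,-.1778];print('lever',np.arctan2(d[1],d[0])%(2*np.pi)-np.radians(226.7))
E
```

```text
time: 24.05
tcp_pos: [0.6335, -0.3053, 0.2067]
ee_rot: [[-0.432, 0.902, 0.0], [0.902, 0.432, 0.001], [0.001, 0.001, -1.0]]
ft_force: [0.6, -0.8, 0.4]
gripper_width: 0.552
grip_force: 0.0
fixed 0 c [0. 0.] size [0. 0.] ang 0.0 zmed nan
knob 647 c [ 594.3694 -247.0885] size [15.8994 15.9638] ang 25.4 zmed 92.21505935428442
lever 1.1269185137207876Traceback (most recent call last):
  File "blk.py", line 8, in <module>
    rect(W[l==1+st[1:,4].argmax()],'blk');print(np.round(readout.sense()['joint_pos'],1))
                ~~~~~~~~~~~~~~~^^
ValueError: attempt to get argmax of an empty sequence
  return _methods._mean(a, axis=axis, dtype=dtype,
  ret = ret.dtype.type(ret / rcount)
```

View pics/w6.png

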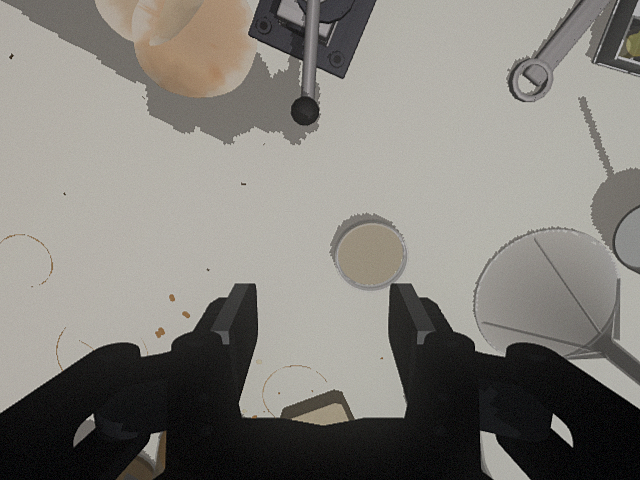

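```bash
python3 -m creep '[{"angular":[0,0,0.1],"offset":[4,0,0],"jaw":0.1},{"angular":[0,0,0.14],"offset":[4,-0.5,0],"jaw":0.1},{"angular":[0,0,0.14],"offset":[0,0,0],"jaw":0.1},{"angular":[0,0,0],"offset":[0,0,0],"jaw":0.1},{"angular":[0,0,0],"offset":[0,0,0],"jaw":0.1},{"angular":[0,0,0],"offset":[0,0,0],"jaw":0.1}]' >/dev/null
cat > chk.py <<'E'
from fit import *
import sys
a=snap('wrist',sys.argv[1]);W=cloud(a)
xv=np.array([-.0436,.999]);yv=np.array([-.999,-.0436])
L=(W[...,:2]-[.5645,-.1119]);X=L@xv;Y=L@yv;Z=W[...,2]
def f(n,m):
    print(n,m.sum(),'x',np.percentile(X[m],[2,98]).round(4),'y',np.percentile(Y[m],[2,98]).round(4),'z',np.median(Z[m]).round(4))
c=abs(Y)<.012
f('fixed',c&(abs(Z-.06)<.002)&(X>.0)&(X<.06)); f('moving',c&(abs(Z-.06)<.002)&(X<0)&(X>-.05))
m=(abs(Z-.054)<.002)&(abs(X)<.025)&(abs(Y)<.04);f('block',m);rect(W[m],'blk')
k=(Z>.085)&(Z<.098)&(X<-.09)&(X>-.16)&(abs(Y)<.08);f('knob',k)
r=cv2.minAreaRect(W[k][:,:2].astype(np.float32)*1000);d=np.array(r[0])/1000-[.5674,-.1778];print('lever',np.arctan2(d[1],d[0])%(2*np.pi)-np.radians(226.7),np.hypot(*d))
E
python3 chk.py w7.png; python3 go.py 0.585 -0.251 0.069 15
```

```text
t 24.75 tcp [ 0.5983 -0.2357  0.2061] yawy 3.79 tilt [ 4.e-04  3.e-04 -1.e+00] F [ 0.1  0.7 -0.9] w 0.55 g 0.0
offset cm [-1.44 -1.43 13.71]
turn [ 0.0004 -0.0002 -0.1957]Traceback (most recent call last):
  File "chk.py", line 9, in <module>
    f('fixed',c&(abs(Z-.06)<.002)&(X>.0)&(X<.06)); f('moving',c&(abs(Z-.06)<.002)&(X<0)&(X>-.05))
    ~^^^^^^^^^^^^^^^^^^^^^^^^^^^^^^^^^^^^^^^^^^^^
  File "chk.py", line 7, in f
    print(n,m.sum(),'x',np.percentile(X[m],[2,98]).round(4),'y',np.percentile(Y[m],[2,98]).round(4),'z',np.median(Z[m]).round(4))
                        ~~~~~~~~~~~~~^^^^^^^^^^^^^
    return _quantile_unchecked(
        a, q, axis, out, overwrite_input, method, keepdims, weights)
    return _ureduce(a,
                    func=_quantile_ureduce_func,
    ...<5 lines>...
                    overwrite_input=overwrite_input,
                    method=method)
    r = func(a, **kwargs)
    result = _quantile(arr,
                       quantiles=q,
    ...<2 lines>...
                       out=out,
                       weights=wgt)
    slices_having_nans = np.isnan(arr[-1, ...])
                                  ~~~^^^^^^^^^
IndexError: index -1 is out of bounds for axis 0 with size 0
```

View pics/w7.png

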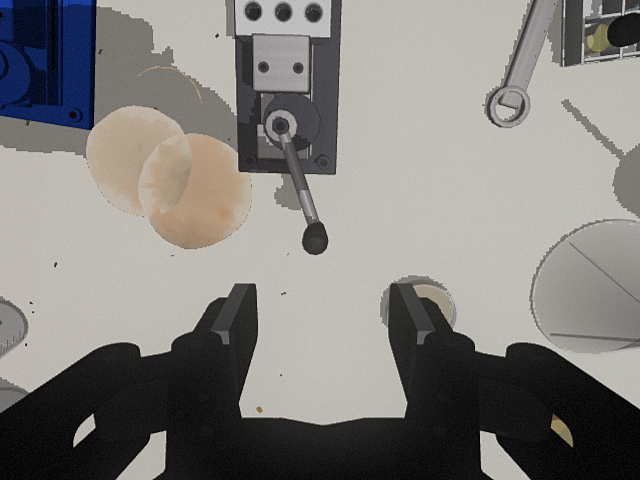

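The view shows the block at (283,12) with the moving jaw (283,62) closed against it and the knob at (315,238). I'll move forward for a numeric check.

```bash
python3 -m creep '[{"angular":[0,0,0],"offset":[3,-1.5,0],"jaw":0.1},{"angular":[0,0,0],"offset":[4,-1.5,0],"jaw":0.1},{"angular":[0,0,0],"offset":[0,0,0],"jaw":0.1},{"angular":[0,0,0],"offset":[0,0,0],"jaw":0.1},{"angular":[0,0,0],"offset":[0,0,0],"jaw":0.1}]' >/dev/null
python3 chk.py w8.png; python3 go.py
```

```text
fixed 1831 x [0.0186 0.0472] y [-0.0116  0.0114] z 0.0599
moving 1771 x [-0.043  -0.0106] y [-0.0115  0.0115] z 0.0598
block 3325 x [-0.0096  0.0175] y [-0.0296  0.028 ] z 0.0538
blk 3325 c [ 565.2973 -107.9187] size [59.6056 28.068 ] ang 2.53 zmed 53.835355524444296
knob 474 x [-0.1415 -0.1282] y [-0.0311 -0.0165] z 0.0918
lever 1.1300847198967832 0.0735386659407924
t 25.3 tcp [ 0.5641 -0.1687  0.2062] yawy 3.64 tilt [ 7.e-04 -0.e+00 -1.e+00] F [-0.9  0.3  0.1] w 0.55 g 0.0
```

```bash
python3 -c "
from plant import workorder;print(workorder.hand_in())"
```

```text
the job is handed in; nothing more can be done
None
```

The longer block is in the steel vise and I handed the job in at about 25 s; the hand-in gave no verdict. By camera it is ports up on the bed, square to the jaws, centred within 1 mm and tight against the fixed jaw. The lever reads about 1.13 rad after a final 12 N press; I did not measure the jaw force itself. I did not re-measure the shorter block, beaker or bottle afterwards, but the arm felt no knock.

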